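Trace the flask's seam, then draw its spring lock to the pointer and hold

TASK

The pressing flask is still too hot for fingers, so work with the probe from the wooden stand: set its tip down in the groove of the parting seam on top of the flask, at the end away from the lock slide, and guide it slowly (about 2 cm a second) along the whole seam to the other end. Then drop the same probe into the ring eye of the spring-return lock slide and draw the slide out until the middle of the eye is level with the fixed pointer beside it. Finish there, still gripping the probe and holding the slide out against its spring (do not let go or put anything down), without touching the slide with the gripper and leaving the other things on the bench where they are.

Things in the scene. Friction and masses are not known exactly. Their poses are not given: they have to be found in the camera images.
- probe: Loose steel probe, 120 mm long, about 70 g, upright in the wooden stand at the start. Origin at the tip (lower end), z towards the handle. z 0-10: point, 2.4 mm across growing to 6; 10-60: round shaft 6 mm thick; 60-64: collar 24 mm across, rests on the stand; 64-120: square grey handle 15 x 15, sides along x and y.
- probe_tip (a point): The very tip of the probe (same as the probe's origin).
- stand: Fixed plain wooden block 64 x 64 x 70 mm high with an upright 11 mm hole in which the probe hangs by its collar, the tip 10 mm above the bench. Origin: centre of the underside. On the bench's left or right side.
- flask: Fixed aluminium block of two halves, 110 (x) x 90 (y) mm, top 60 mm above the bench, on a dark base plate 12 mm thick, x -180 to +65, y +-55. Origin: bench level under the block's middle; z up. x runs along the seam; the lock slide comes out to -x. The seam is a straight groove in the top, 9 mm wide, 8 deep, open at both ends, x -55 to +55 at y = 0.
- seam_far (a point): Point on the seam's middle line, level with the top face (8 mm above the groove's floor), 5 mm before the seam's end away from the lock slide. The tip counts as in the seam when more than 2 mm below this level.
- seam_near (a point): The same at the seam's other end, above the lock slide.
- lock_slide: Spring-return slide moving out of the flask along its -x, 0 to 60 mm (spring 2 N at rest, + 0.05 N per mm, friction 0.2 N). On its outer end a flat level steel ring eye: 32 mm outside, hole 16, 10 thick, top 44 mm above the bench, 22 mm free below it to the base plate; a 14 mm wide bar joins it to the block. Origin: 9 mm below the centre of the ring's top.
- eye_center (a point): Centre of the ring eye's hole, at its top face; moves with the slide. At rest 90 mm from the flask's middle along -x, 35 mm from the block's face.
- pointer: Fixed pointer on the base plate beside the slide (+y side): a 10 x 12 mm post with a 4 mm wide finger pointing across at the slide, 46 mm above the bench at its top. Origin: foot of the post, 30 mm from the slide's middle line, on the finger's middle line along x; axes as the flask's. 22 to 42 mm further out than the eye at rest.
- pointer_tip (a point): The finger's tip, 20 mm from the slide's middle line.
- bur_block: Bystander: low wooden block 64 x 64 x 30 mm with six small burs standing in it (56 mm in all). Origin: centre of underside.
- plaster_model: Bystander: plaster dental model 55 x 62 x 27 mm. Origin: centre of underside.
- blue_model: Bystander: blue dental model 55 x 62 x 27 mm. Origin: centre of underside.
- jar: Bystander: white jar 48 mm across, 55 mm high. Origin: centre of underside.
- bowl: Bystander: green mixing bowl 110 mm across, 50 mm high. Origin: centre of underside.
- spatula: Bystander: wooden-handled plaster spatula with a square blade, lying flat.
- wax_block: Bystander: wax block 70 x 45 x 22 mm. Origin: centre of underside.
Mind the look-alikes: they are no part of the job. Several things have the shape of the probe; the one meant has the colours described above.

How it is judged:
By the outcome, as a careful person would: the job done as asked, in the order asked, and still so for the second after the job is handed in, while the arm keeps its last pose, push and grip.
It also fails if it takes over 58 s, if anything falls off the work surface, if the arm or the gripper's body presses on something with over 40 N, if the wrist force passes 120 N, or if a joint passes its speed limit or range.

ROBOT

A 6-joint arm with a two-finger parallel gripper is mounted at the origin on the work surface. World frame = base frame: x ahead of the robot, y to its left, z up, the work surface at z = 0. Lengths are in m, angles in rad, forces in N, time in s.
With the tool pointing down it reaches from about 0.35 to 0.975 m from the base axis. Payload 4.9 kg.
Tool frame: the origin (TCP) lies at the very end of the fingers, on their centre line; the grasp point (between the pads) lies 19 mm behind it (ctrl.grasp_offset is the distance from the TCP to the grasp point, in m); z points along the fingers, y is the line along which they close (so a half turn about z gives the same grasp; the last joint's range is limited). The gripper opens to 85 mm and grips with 20 to 120 N. Pads are 22 mm wide; open, the fingers measure 114 mm over their backs; the gripper's body (76 mm by 85 mm) begins 54 mm behind the grasp point. The pads swing forward as they close: fully open they stand 13 mm farther back than shut.
Start: joints at [1.092, 0.053, 1.613, -0, 1.476, -0.119], TCP at [0.22, 0.585, 0.231] pointing down, gripper open.
Joint ranges: [-3.01, 3.01], [-1.01, 2.22], [0.06, 2.58], [-1.02, 4.17], [0.09, 2.62], [-3.14, 3.14]. Speed limits (rad/s): [2.57, 2.57, 3.14, 3.14, 3.14, 3.14].

INTERFACE

Orientations are given as a rotation vector (axis times angle).
In Python, from station import ctrl, optics gives the robot as it stands.
- The arm moves only by the shell command python3 -m handwheel 'ROWS' [OPENING] [FORCE]. ROWS is JSON, a list of rows, each an object of numbers: "tx", "ty", "tz": the shift along the tool's x, y, z in mm; "roll": the turn about the tool's z in rad. A call has 1 to 12 rows; each row shifts and turns the commanded pose from where the row before left it, along the tool's axes as they then stand; what a row does not reach is not made up. A row lasts 1/12 s, in which the tool goes at most 41.7 mm and 7.16 degrees, less where a joint would pass 70% of its speed; a pose out of reach is approached as far as the arm can. A call with a gripper value outside its range is refused whole. OPENING is the finger opening in mm, from 0 to 85.4, set as the call begins (- or left out, the last holds). The fingers move at their own pace and stop on an object; FORCE is the grip in N (left out, the last holds). Time passes only in rows, so rows that do not move let the fingers close. It gives the time, the measured TCP pose, the force, the opening and the grip force at its end, in the units of the state.
- ctrl.get_obs(): the state, without advancing time (a new reading comes with each control period).
- optics.get_image(name): name is "scene" or "top"; returns (picture, depth): 384x512x3 uint8, red, green, blue; 384x512 float32, m along the optical axis (not along the pixel's ray), 0 where there is no reading.
- optics.camera_params(name): a dict with "mtx" (3x3 intrinsics, pixels), "extrinsics" (4x4, takes a point from camera to world coordinates). Camera axes: x right, y down, z forward; pixel columns grow to the right and rows downward; lengths in m; the calibration is good to about 2 mm. A picture is of the moment at which its call begins. camera_params takes no time and is no camera call.
- ctrl.finish_job(): hands the job in; it is judged then, once.
The state is a dict: "t": time; "q": joint angles; "dq": joint speeds; "effort": joint torques, N m; "tool_pos": TCP position; "tool_rot": TCP orientation; "contact_force": force on the tool from outside, world axes, zero at the start; "wrist_torque": the same for the moment, N m; "opening": finger opening in m; "grip_force": force on a finger pad.
Only numpy, scipy, OpenCV 4.12 (cv2) and the standard library are available. Lean on these libraries where they do the work, as an engineer would, in place of code of your own. Each camera call takes 0.05 s, during which the arm holds its last target. There are 200 camera calls.

## Working session

There is one attempt and no reset: what is moved stays moved. The work goes in short steps, Python scripts to look and compute and a shell command to move; the robot and the scene stay as the last step left them, time stands still between calls to the robot, and variables do not carry over. Pictures are saved under pics/ and viewed, at most 10 in all, crops included, and the job is handed in when it is done.

```bash
mkdir -p pics; cat > h.py <<'E'
import numpy as np, cv2
from station import ctrl, optics
def cloud(name):
    im,d=optics.get_image(name); p=optics.camera_params(name)
    K=np.array(p["mtx"]);E=np.array(p["extrinsics"])
    v,u=np.mgrid[:d.shape[0],:d.shape[1]]
    P=np.stack([(u-K[0,2])/K[0,0]*d,(v-K[1,2])/K[1,1]*d,d],-1)@E[:3,:3].T+E[:3,3]
    P[d==0]=np.nan
    return im,d,P
def ray(name,u,v,z):
    p=optics.camera_params(name);K=np.array(p["mtx"]);E=np.array(p["extrinsics"])
    r=E[:3,:3]@np.linalg.inv(K)@[u,v,1]; o=E[:3,3]
    return o+r*(z-o[2])/r[2]
E
python3 - <<'E'
from h import *
for n in("scene","top"):
    im,d,P=cloud(n); np.savez(n+"0.npz",im=im,d=d,P=P)
    cv2.imwrite(f"pics/{n}0.png",cv2.resize(im[...,::-1],(800,600),interpolation=cv2.INTER_CUBIC))
    p=optics.camera_params(n);print(n,np.round(p["mtx"],1).tolist(),np.round(p["extrinsics"],3).tolist())
print(ctrl.get_obs())
E
```

```text
scene [[383.3, 0.0, 258.4], [0.0, 383.3, 191.0], [0.0, 0.0, 1.0]] [[-0.51, 0.56, -0.653, 1.19], [0.86, 0.317, -0.399, 0.417], [-0.016, -0.765, -0.644, 0.751], [0.0, 0.0, 0.0, 1.0]]
top [[365.0, 0.0, 256.7], [0.0, 365.0, 199.3], [0.0, 0.0, 1.0]] [[0.003, -0.992, 0.126, 0.323], [-1.0, -0.003, 0.001, 0.018], [-0.0, -0.126, -0.992, 1.348], [0.0, 0.0, 0.0, 1.0]]
{'t': 0.1, 'q': array([ 1.09200405e+00,  5.33153809e-02,  1.61414408e+00,  3.45251889e-05,
        1.47601934e+00, -1.19002374e-01]), 'dq': array([-0.00024458, -0.00165945, -0.00458358, -0.00095609,  0.00104289,
        0.00093942]), 'effort': array([-4.18558138e-04, -3.94906926e+01, -3.71360064e+01, -2.01089538e-04,
        3.96533564e-03,  3.55862060e-07]), 'tool_pos': array([0.2197795 , 0.58448208, 0.23017829]), 'tool_rot': array([-5.62012921e-01, -3.09031426e+00,  2.81496744e-03]), 'contact_force': array([-0.55747424,  0.44770449, -0.99481611]), 'wrist_torque': array([-0.01693933,  0.0186531 ,  0.02457074]), 'grip_force': 0.0, 'opening': 0.08543239951555033}
```

View pics/top0.png

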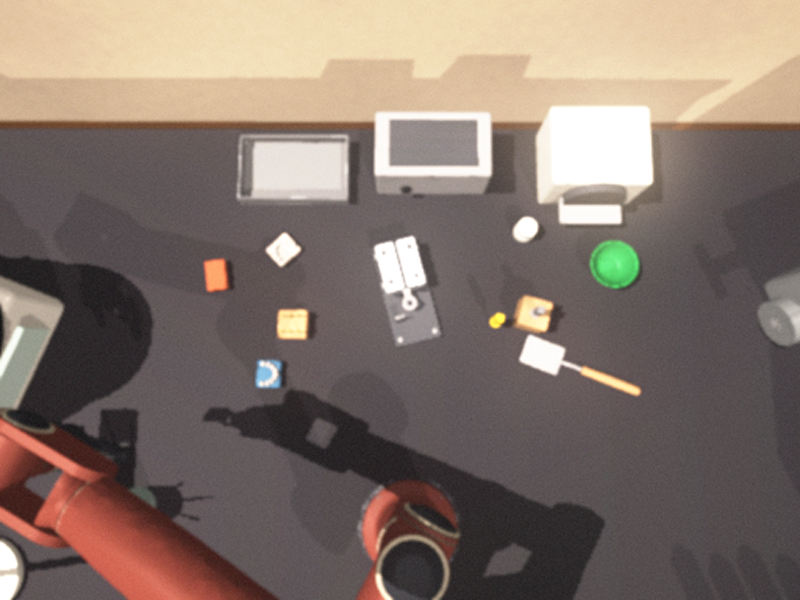

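View pics/scene0.png

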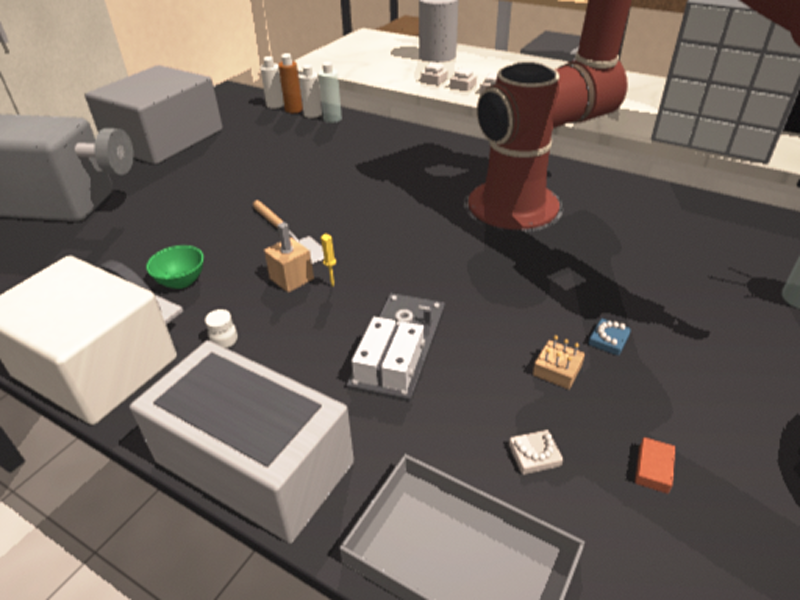

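The top view (800x600) shows the flask at (400,265), with the ring eye at (408,300) facing the robot and the pointer at (402,317). There are two probe-shaped things: the grey-handled one in the wooden block at top (537,312) / scene (286,240), and a yellow one beside the block at top (497,320) / scene (329,258). The grey one in the wooden stand fits the description. I'll confirm that in one enlarged crop and measure.

```bash
python3 - <<'E'
from h import *
S=np.load("scene0.npz");T=np.load("top0.npz")
a=cv2.resize(S["im"][130:190,155:235,::-1],(560,420),interpolation=cv2.INTER_CUBIC)
a=cv2.resize(a,(400,300));
b=cv2.resize(T["im"][175:220,300:360,::-1],(400,300),interpolation=cv2.INTER_CUBIC)
c=cv2.resize(T["im"][145:225,230:290,::-1],(225,300),interpolation=cv2.INTER_CUBIC)
e=cv2.resize(S["im"][180:260,215:295,::-1],(300,300),interpolation=cv2.INTER_CUBIC)
o=np.zeros((600,800,3),np.uint8);o[:300,:400]=a;o[:300,400:]=b;o[300:,:225]=c;o[300:,400:700]=e
cv2.imwrite("pics/crop1.png",o)
for n,D,(r0,r1,c0,c1) in(("top",T,(145,225,225,290)),("scene",S,(180,265,215,295))):
    P=D["P"][r0:r1,c0:c1].reshape(-1,3)
    q=P[(abs(P[:,2]-.06)<.006)]
    q=q[(q[:,0]>.4)].astype(np.float32)
    print(n,"flask top",len(q),cv2.minAreaRect(q[:,:2]),np.median(q,0))
for n,D,(r0,r1,c0,c1) in(("top",T,(180,220,322,360)),("scene",S,(135,190,165,205))):
    P=D["P"][r0:r1,c0:c1].reshape(-1,3)
    for lo,hi in((.064,.076),(.1,.14)):
        q=P[(P[:,2]>lo)&(P[:,2]<hi)].astype(np.float32)
        print(n,lo,len(q),q.mean(0),q.min(0),q.max(0),cv2.minAreaRect(q[:,:2]))
E
```

```text
Traceback (most recent call last):
cv2.error: OpenCV(4.12.0) /io/opencv/modules/imgproc/src/convhull.cpp:143: error: (-215:Assertion failed) total >= 0 && (depth == CV_32F || depth == CV_32S) in function 'convexHull'
```

View pics/crop1.png

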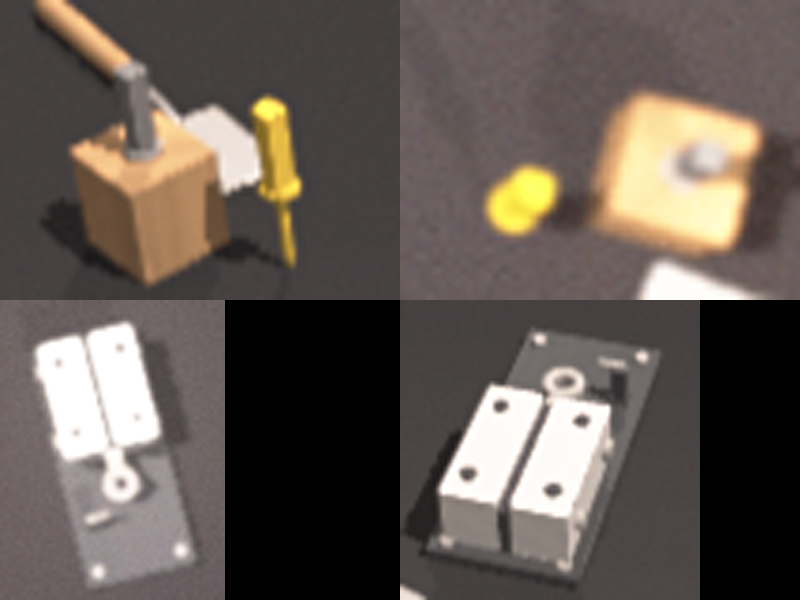

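The crop confirms it: the grey square handle stands in the wooden block, and the yellow one is a look-alike. The seam is the dark line between the white halves. Next I'll measure it.

```bash
python3 - <<'E'
from h import *
S=np.load("scene0.npz");T=np.load("top0.npz")
mar=lambda q:cv2.minAreaRect(np.ascontiguousarray(q,dtype=np.float32))
def cast(n,m,off,z):
    v,u=np.nonzero(m);return np.array([ray(n,a+off[1],b+off[0],z)[:2] for a,b in zip(u,v)])
for n,D,(r0,r1,c0,c1) in(("top",T,(145,225,225,290)),("scene",S,(180,265,215,295))):
    im=D["im"][r0:r1,c0:c1];P=D["P"][r0:r1,c0:c1]
    z=P[...,2]; m=(abs(z-.06)<.006)
    print(n,"top-depth",m.sum(),mar(P[m][:,:2]),np.nanmedian(z[m]))
    hsv=cv2.cvtColor(im,cv2.COLOR_RGB2HSV); w=((hsv[...,2]>(215 if n=="top" else 190))).astype(np.uint8)
    k,l,st,ce=cv2.connectedComponentsWithStats(w)
    for i in range(1,k):
        if st[i,4]>60:
            q=cast(n,l==i,(r0,c0),.06);print("  comp",st[i].tolist(),mar(q))
    # ring
    m=(abs(z-.044)<.004); k,l,st,ce=cv2.connectedComponentsWithStats(m.astype(np.uint8))
    for i in range(1,k):
        if st[i,4]>15: print("  z44",st[i].tolist(),(ce[i]+[c0,r0]).round(1),mar(P[l==i][:,:2]))
for n,D,(r0,r1,c0,c1) in(("top",T,(180,220,322,360)),("scene",S,(135,190,165,205))):
    P=D["P"][r0:r1,c0:c1];z=P[...,2]
    for lo,hi in((.064,.074),(.1,.124),(.124,.14)):
        q=P[(z>lo)&(z<hi)]
        if len(q)>4: print(n,lo,len(q),q.mean(0).round(4),mar(q[:,:2]))
E
```

```text
top top-depth 680 ((0.5914697647094727, 0.022494301199913025), (0.12159057706594467, 0.0899430438876152), 14.380023956298828) 0.06065608419070312
  comp [15, 6, 32, 48, 911] ((0.5719757080078125, 0.018718890845775604), (0.16605596244335175, 0.10004949569702148), 14.527112007141113)
  z44 [33, 39, 8, 15, 59] [261.1 191.4] ((0.5189943909645081, 0.0014756424352526665), (0.05070881545543671, 0.025336969643831253), 0.2093668282032013)
scene top-depth 1055 ((0.594660758972168, 0.02303643897175789), (0.12144482135772705, 0.09094979614019394), 14.497086524963379) 0.061136513556194205
  comp [30, 18, 27, 50, 632] ((0.5896160006523132, 0.05094688758254051), (0.17539077997207642, 0.057603102177381516), 21.166275024414062)
  comp [11, 23, 27, 32, 467] ((0.6037635803222656, 0.0007365308701992035), (0.11257018148899078, 0.04150235280394554), 14.13821029663086)
  z44 [53, 15, 8, 5, 20] [271.8 197.2] ((0.47857365012168884, 0.024867506697773933), (0.010468018241226673, 0.021597102284431458), 15.619490623474121)
  z44 [38, 18, 11, 9, 70] [258.  201.7] ((0.5141359567642212, 0.0025811512023210526), (0.0
[... 548 characters left out ...]
28106784820557, -0.24301445484161377), (0.014631496742367744, 0.08257222175598145), 2.943814277648926)
top 0.124 21 [ 0.4832 -0.2813  0.1314] ((0.48276418447494507, -0.2813793420791626), (0.013230244629085064, 0.014603033661842346), 89.12445831298828)
scene 0.064 251 [ 0.4897 -0.2755  0.0705] ((0.4844236969947815, -0.28149938583374023), (0.0693628117442131, 0.06504086405038834), 75.75128173828125)
scene 0.1 43 [ 0.4878 -0.2781  0.1123] ((0.4876827895641327, -0.27918311953544617), (0.011674018576741219, 0.019757211208343506), 35.29349899291992)
scene 0.124 26 [ 0.4865 -0.2792  0.1296] ((0.48627203702926636, -0.28122785687446594), (0.016870247200131416, 0.01511607225984335), 74.80217742919922)
```

```bash
cat >> h.py <<'E'
from scipy.spatial.transform import Rotation as Ro
def to(x,y,z,yaw=None):
    o=ctrl.get_obs();R=Ro.from_rotvec(o["tool_rot"]).as_matrix()
    s=R.T@(np.array([x,y,z])-o["tool_pos"])*1000
    Y=np.degrees(np.arctan2(R[1,1],R[0,1]))
    print("t%.2f"%o["t"],"pos",(o["tool_pos"]*1000).round(1),"tool y yaw %.2f"%Y,"tilt %.4f"%R[2,2],"shift",s.round(1),"grip",round(o["grip_force"],1),"open",round(o["opening"]*1000,1),"F",np.round(o["contact_force"],1),"q",o["q"].round(2))
    if yaw is not None:
        d=(yaw-Y+90)%180-90; print("roll needed (world-ccw deg)",round(d,2),"rad tool",round(-np.radians(d),3))
E
python3 - <<'E'
from h import *
to(.4835,-.2815,.20,-15)
T=np.load("top0.npz")
im=T["im"];h=cv2.cvtColor(im,cv2.COLOR_RGB2HSV)
m=(h[...,0]>22)&(h[...,0]<33)&(h[...,1]>180)&(h[...,2]>120)
q=T["P"][m];q=q[(q[:,1]<-.15)];print("yellow",len(q),q.mean(0),q.min(0),q.max(0))
# seam: darkest pixel per row between halves
g=im[...,:].astype(float).mean(-1)
pts=[]
for v in range(156,181):
    r=g[v,245:270]; 
    w=np.clip(225-r,0,None); 
    i=np.argmin(r[int(2+(v-156)*.27):int(14+(v-156)*.27)])+int(2+(v-156)*.27)
    s=slice(max(i-2,0),i+3); ww=w[s]; u=245+np.sum(np.arange(25)[s]*ww)/ww.sum()
    pts.append(ray("top",u,v,.06)[:2])
pts=np.array(pts,np.float32); L=cv2.fitLine(pts,cv2.DIST_HUBER,0,.01,.01).ravel()
print(L,np.degrees(np.arctan2(L[1],L[0])),"res",np.round(((pts-L[2:])@[-L[1],L[0]])*1000,1))
E
```

```text
t0.10 pos [219.8 584.5 230.2] tool y yaw 69.39 tilt -1.0000 shift [-551.7 -717.6   31.4] grip 0.0 open 85.4 F [-0.6  0.4 -1. ] q [ 1.09  0.05  1.61  0.    1.48 -0.12]
roll needed (world-ccw deg) -84.39 rad tool 1.473
yellow 4 [ 0.45891702 -0.19041081  0.10542254] [ 0.45805362 -0.19463897  0.09845815] [ 0.46032496 -0.18614246  0.11595867]
[0.9662297  0.2576824  0.6013669  0.02467761] 14.932588 res [ 0.1  0.1 -1.5 -0.6  0.4  0.8 -1.3 -0.3  0.6  0.  -1.  -0.1  0.9 -1.2
 -0.8  0.2  1.1 -1.4 -0.5  0.4  1.  -1.2 -0.2  0.7  1.6]
```

```bash
R='{"tx":-23,"ty":-29.9,"tz":0}'; python3 -m handwheel '[{"tx":-23,"ty":-29.9},{"tx":-23,"ty":-29.9},{"tx":-23,"ty":-29.9},{"tx":-23,"ty":-29.9},{"tx":-23,"ty":-29.9},{"tx":-23,"ty":-29.9},{"tx":-23,"ty":-29.9},{"tx":-23,"ty":-29.9},{"tx":-23,"ty":-29.9},{"tx":-23,"ty":-29.9},{"tx":-23,"ty":-29.9},{"tx":-23,"ty":-29.9}]' 50
python3 -m handwheel '[{"tx":-23,"ty":-29.9},{"tx":-23,"ty":-29.9},{"tx":-23,"ty":-29.9},{"tx":-23,"ty":-29.9},{"tx":-23,"ty":-29.9},{"tx":-23,"ty":-29.9},{"tx":-23,"ty":-29.9},{"tx":-23,"ty":-29.9},{"tx":-23,"ty":-29.9},{"tx":-23,"ty":-29.9},{"tx":-23,"ty":-29.9},{"tx":-23,"ty":-29.9}]'
python3 -m handwheel '[{"roll":0.123},{"roll":0.123},{"roll":0.123},{"roll":0.123},{"roll":0.123},{"roll":0.123},{"roll":0.123},{"roll":0.123},{"roll":0.123},{"roll":0.123},{"roll":0.123},{"roll":0.12}]'
python3 - <<'E'
from h import *
im,d,P=cloud("scene")
to(.4835,-.2815,.085,-15)
cv2.imwrite("pics/s1.png",cv2.resize(im[90:210,140:300,::-1],(800,600),interpolation=cv2.INTER_CUBIC))
E
```

```text
t0.15 pos [219.9 584.5 230.3] tool y yaw 69.38 tilt -1.0000 shift [-551.7 -717.5  146.4] grip 0.0 open 85.8 F [-0.7  0.1  0.9] q [ 1.09  0.05  1.61 -0.    1.48 -0.12]
roll needed (world-ccw deg) -84.38 rad tool 1.473$[0]: bad value
$[0]: bad value
$[0]: bad value
```

View pics/s1.png

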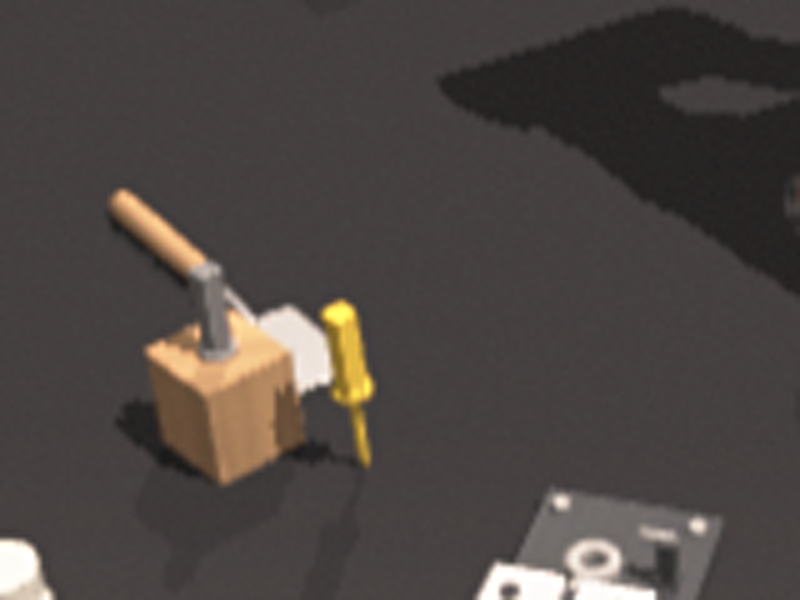

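The moves were refused, probably because every row needs all four keys. The picture shows the scene unchanged, with the probe at (212,310).

```bash
python3 -m handwheel '[{"tx":-23,"ty":-29.9,"tz":0,"roll":0},{"tx":-23,"ty":-29.9,"tz":0,"roll":0},{"tx":-23,"ty":-29.9,"tz":0,"roll":0},{"tx":-23,"ty":-29.9,"tz":0,"roll":0},{"tx":-23,"ty":-29.9,"tz":0,"roll":0},{"tx":-23,"ty":-29.9,"tz":0,"roll":0},{"tx":-23,"ty":-29.9,"tz":0,"roll":0},{"tx":-23,"ty":-29.9,"tz":0,"roll":0},{"tx":-23,"ty":-29.9,"tz":0,"roll":0},{"tx":-23,"ty":-29.9,"tz":0,"roll":0},{"tx":-23,"ty":-29.9,"tz":0,"roll":0},{"tx":-23,"ty":-29.9,"tz":0,"roll":0}]' 50
```

```text
t: 1.15
tool_pos: [0.3519, 0.1503, 0.2312]
tool_rot: [0.561, 3.09, 0.0]
contact_force: [1.9, -0.5, -0.4]
opening: 0.0497
grip_force: 0.0
```

Good. Now the second half of the travel, then the roll.

```bash
python3 -m handwheel '[{"tx":-23,"ty":-29.9,"tz":0,"roll":0},{"tx":-23,"ty":-29.9,"tz":0,"roll":0},{"tx":-23,"ty":-29.9,"tz":0,"roll":0},{"tx":-23,"ty":-29.9,"tz":0,"roll":0},{"tx":-23,"ty":-29.9,"tz":0,"roll":0},{"tx":-23,"ty":-29.9,"tz":0,"roll":0},{"tx":-23,"ty":-29.9,"tz":0,"roll":0},{"tx":-23,"ty":-29.9,"tz":0,"roll":0},{"tx":-23,"ty":-29.9,"tz":0,"roll":0},{"tx":-23,"ty":-29.9,"tz":0,"roll":0},{"tx":-23,"ty":-29.9,"tz":0,"roll":0},{"tx":-23,"ty":-29.9,"tz":0,"roll":0}]'
python3 -m handwheel '[{"tx":0,"ty":0,"tz":0,"roll":0.123},{"tx":0,"ty":0,"tz":0,"roll":0.123},{"tx":0,"ty":0,"tz":0,"roll":0.123},{"tx":0,"ty":0,"tz":0,"roll":0.123},{"tx":0,"ty":0,"tz":0,"roll":0.123},{"tx":0,"ty":0,"tz":0,"roll":0.123},{"tx":0,"ty":0,"tz":0,"roll":0.123},{"tx":0,"ty":0,"tz":0,"roll":0.123},{"tx":0,"ty":0,"tz":0,"roll":0.123},{"tx":0,"ty":0,"tz":0,"roll":0.123},{"tx":0,"ty":0,"tz":0,"roll":0.123},{"tx":0,"ty":0,"tz":0,"roll":0.12}]'
python3 - <<'E'
from h import *
to(.4835,-.2815,.085,-15)
E
```

```text
t: 2.15
tool_pos: [0.484, -0.2829, 0.2308]
tool_rot: [-0.563, -3.09, -0.001]
contact_force: [0.5, -0.0, 0.0]
opening: 0.0502
grip_force: 0.0
t: 3.15
tool_pos: [0.4838, -0.2809, 0.2308]
tool_rot: [-2.498, -1.904, 0.0]
contact_force: [0.8, 0.0, -0.2]
opening: 0.05
grip_force: 0.0
t3.15 pos [ 483.8 -280.9  230.8] tool y yaw -15.36 tilt -1.0000 shift [ -0.7  -0.  145.8] grip 0.0 open 50.0 F [ 0.8  0.  -0.2] q [-0.66 -0.1   1.77 -0.    1.48 -0.39]
roll needed (world-ccw deg) 0.36 rad tool -0.006
```

```bash
python3 -m handwheel '[{"tx":-0.5,"ty":0,"tz":20,"roll":0},{"tx":0,"ty":0,"tz":20,"roll":0},{"tx":0,"ty":0,"tz":20,"roll":0},{"tx":0,"ty":0,"tz":20,"roll":0},{"tx":0,"ty":0,"tz":15,"roll":0},{"tx":0,"ty":0,"tz":15,"roll":0},{"tx":0,"ty":0,"tz":10,"roll":0},{"tx":0,"ty":0,"tz":10,"roll":0},{"tx":0,"ty":0,"tz":8,"roll":0},{"tx":0,"ty":0,"tz":8,"roll":0},{"tx":0,"ty":0,"tz":0,"roll":0},{"tx":0,"ty":0,"tz":0,"roll":0}]'
python3 -m handwheel '[{"tx":0,"ty":0,"tz":0,"roll":0},{"tx":0,"ty":0,"tz":0,"roll":0},{"tx":0,"ty":0,"tz":0,"roll":0},{"tx":0,"ty":0,"tz":0,"roll":0},{"tx":0,"ty":0,"tz":0,"roll":0},{"tx":0,"ty":0,"tz":0,"roll":0},{"tx":0,"ty":0,"tz":0,"roll":0},{"tx":0,"ty":0,"tz":0,"roll":0},{"tx":0,"ty":0,"tz":0,"roll":0},{"tx":0,"ty":0,"tz":0,"roll":0},{"tx":0,"ty":0,"tz":0,"roll":0},{"tx":0,"ty":0,"tz":0,"roll":0}]' 5 80
python3 - <<'E'
from h import *
to(.4835,-.2815,.200,-15)
E
```

```text
t: 4.15
tool_pos: [0.4839, -0.2815, 0.0852]
tool_rot: [-2.492, -1.912, 0.0]
contact_force: [0.5, 0.1, 0.1]
opening: 0.0496
grip_force: 0.0
t: 5.15
tool_pos: [0.4845, -0.282, 0.0863]
tool_rot: [2.491, 1.911, 0.001]
contact_force: [-0.5, 0.3, 5.9]
opening: 0.0141
grip_force: 78.1
t5.15 pos [ 484.5 -282.    86.3] tool y yaw -15.01 tilt -1.0000 shift [ 1.000e-01 -9.000e-01 -1.137e+02] grip 78.1 open 14.1 F [-0.5  0.3  5.9] q [-0.66  0.03  1.89 -0.    1.22 -0.4 ]
roll needed (world-ccw deg) 0.01 rad tool -0.0
```

```bash
python3 -m handwheel '[{"tx":0,"ty":0,"tz":-4,"roll":0},{"tx":0,"ty":0,"tz":-6,"roll":0},{"tx":0,"ty":0,"tz":-10,"roll":0},{"tx":0,"ty":0,"tz":-12,"roll":0},{"tx":0,"ty":0,"tz":-12,"roll":0},{"tx":0,"ty":0,"tz":-12,"roll":0},{"tx":0,"ty":0,"tz":-14,"roll":0},{"tx":0,"ty":0,"tz":-14,"roll":0},{"tx":0,"ty":0,"tz":-14,"roll":0},{"tx":0,"ty":0,"tz":-12,"roll":0},{"tx":0,"ty":0,"tz":-6,"roll":0},{"tx":0,"ty":0,"tz":0,"roll":0}]'
python3 - <<'E'
from h import *
th=np.radians(14.6);c=np.array([.5925,.0226]);e=np.array([np.cos(th),np.sin(th)])
p=c+.053*e; print(p)
to(p[0],p[1],.195,14.6)
im,d,P=cloud("scene")
cv2.imwrite("pics/s2.png",cv2.resize(im[90:210,140:300,::-1],(800,600),interpolation=cv2.INTER_CUBIC))
E
```

```text
t: 6.15
tool_pos: [0.4848, -0.2822, 0.2038]
tool_rot: [2.49, 1.91, 0.001]
contact_force: [0.8, 0.7, -0.8]
opening: 0.014
grip_force: 77.9
[0.64378859 0.03595968]
t6.15 pos [ 484.8 -282.2  203.8] tool y yaw -15.01 tilt -1.0000 shift [348.5  71.1   8.6] grip 77.9 open 14.0 F [ 0.8  0.7 -0.8] q [-0.66 -0.08  1.79 -0.    1.43 -0.4 ]
roll needed (world-ccw deg) 29.61 rad tool -0.517
```

View pics/s2.png

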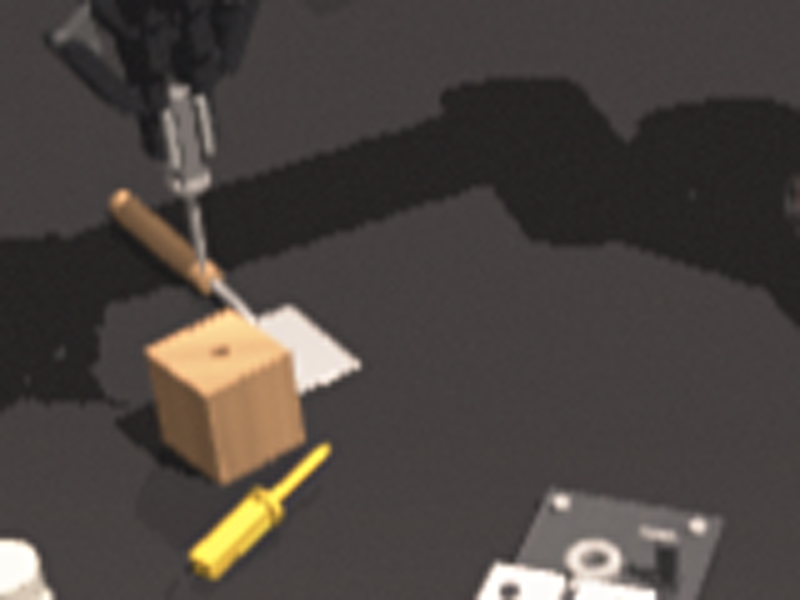

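The probe is held with its tip at about (205,270). The yellow look-alike, which had been balanced on its tip, now lies beside the stand. My fingers never came within about 3 cm of it and the wrist force stayed near zero, so it probably toppled by itself. Moving on to the flask.

```bash
python3 -m handwheel '[{"tx":29,"ty":5.9,"tz":0,"roll":0},{"tx":29,"ty":5.9,"tz":0,"roll":0},{"tx":29,"ty":5.9,"tz":0,"roll":0},{"tx":29,"ty":5.9,"tz":0,"roll":0},{"tx":29,"ty":5.9,"tz":0,"roll":0},{"tx":29,"ty":5.9,"tz":0,"roll":0},{"tx":29,"ty":5.9,"tz":0,"roll":0},{"tx":29,"ty":5.9,"tz":0,"roll":0},{"tx":29,"ty":5.9,"tz":0,"roll":0},{"tx":29,"ty":5.9,"tz":0,"roll":0},{"tx":29,"ty":5.9,"tz":0,"roll":0},{"tx":29,"ty":5.9,"tz":0,"roll":0}]'
python3 -m handwheel '[{"tx":0,"ty":0,"tz":8,"roll":-0.103},{"tx":0,"ty":0,"tz":8,"roll":-0.103},{"tx":0,"ty":0,"tz":8,"roll":-0.103},{"tx":0,"ty":0,"tz":8,"roll":-0.104},{"tx":0,"ty":0,"tz":8,"roll":-0.104},{"tx":0,"ty":0,"tz":3,"roll":0},{"tx":0,"ty":0,"tz":0,"roll":0},{"tx":0,"ty":0,"tz":0,"roll":0}]'
python3 - <<'E'
from h import *
to(.6438,.0360,.1395,14.6)
for n,(r0,r1,c0,c1) in(("scene",(165,265,210,310)),("top",(120,220,220,320))):
    im,d,P=cloud(n);np.savez(n+"3.npz",im=im,d=d,P=P)
    a=cv2.resize(im[r0:r1,c0:c1,::-1],(400,400),interpolation=cv2.INTER_CUBIC)
    if n=="scene":A=a
cv2.imwrite("pics/s3.png",np.hstack([A,a]))
E
```

```text
t: 7.2
tool_pos: [0.6421, 0.0378, 0.1996]
tool_rot: [-2.491, -1.911, 0.003]
contact_force: [0.6, 0.1, -0.0]
opening: 0.014
grip_force: 77.9
t: 7.87
tool_pos: [0.642, 0.0363, 0.1575]
tool_rot: [-1.923, -2.483, 0.001]
contact_force: [0.1, -0.0, -1.0]
opening: 0.0141
grip_force: 78.1
t7.87 pos [642.   36.3 157.5] tool y yaw 14.48 tilt -1.0000 shift [-0.7  1.7 18. ] grip 78.1 open 14.1 F [ 0.1 -0.  -1. ] q [-0.06  0.15  1.63  0.    1.36 -0.31]
roll needed (world-ccw deg) 0.12 rad tool -0.002
```

View pics/s3.png

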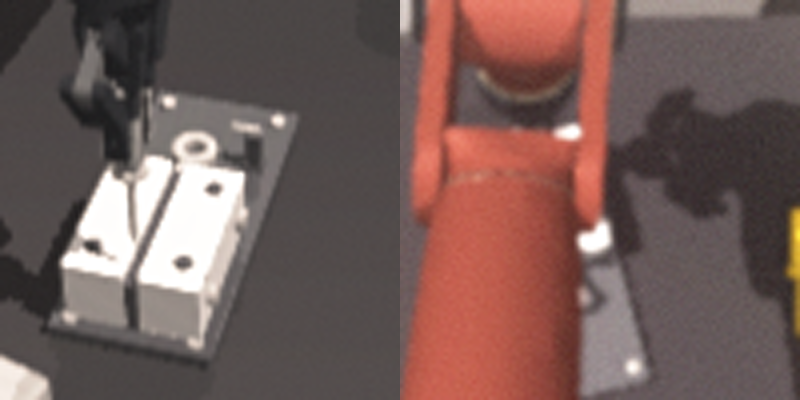

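Scene view: the tip is at crop (136,240), just above the dark seam line that runs from (175,165) to (133,270). I'll work out the lateral offset from the same camera.

```bash
cat > m.py <<'E'
from h import *
# seam groove line & flask extent in the scene view (undisturbed first picture)
S=np.load("scene0.npz");g=S["im"].astype(float).mean(-1)
th=np.radians(14.6);e=np.array([np.cos(th),np.sin(th)]);n=np.array([-e[1],e[0]]);c0=np.array([.5925,.0226])
p=optics.camera_params("scene");K=np.array(p["mtx"]);E=np.linalg.inv(np.array(p["extrinsics"]))
def proj(P):
    q=(E[:3,:3]@np.asarray(P).T+E[:3,3:])
    q=K@q;return (q[:2]/q[2]).T.astype(np.float32)
def samp(g,P): 
    q=proj(P);return cv2.remap(g.astype(np.float32),q[:,0].reshape(-1,1),q[:,1].reshape(-1,1),cv2.INTER_LINEAR).ravel()
b=np.arange(-.012,.0121,.0005)
if __name__=="__main__":
    prof=[]
    for a in np.arange(-.045,.046,.01):
        P=np.c_[c0+a*e+b[:,None]*n,np.full(len(b),.06)];s=samp(g,P)
        w=np.clip((s[:6].mean()+s[-6:].mean())/2-s,0,None)**1
        prof.append((b*w).sum()/w.sum()*1000)
        if abs(a-.005)<.001: print(s[::3].round())
    print("seam lateral offset mm",np.round(prof,1))
    a=np.arange(-.075,.0751,.001)
    for y in(-.025,-.035,.025,.035):
        s=samp(g,np.c_[c0+a[:,None]*e+y*n,np.full(len(a),.06)]);k=np.nonzero(s>170)[0];ds=np.diff(s)
        print(y,"edges along",a[k[0]]*1000,a[k[-1]]*1000,"grad",a[np.argmin(ds)]*1000,s[:40:2].round(),s[-30::2].round())
    print(optics and "tip",ray("scene",244,225,.081)-np.r_[ctrl.get_obs()["tool_pos"][:2],.081])
    P=S["P"];
    for y in(0,):
        s=samp(g,np.c_[c0+np.arange(-.12,-.06,.002)[:,None]*e,np.full(30,.044)]);print("eye line",s.round())
E
python3 m.py
```

```text
[251. 251. 251. 252. 242. 221. 179. 125. 108. 104. 136. 179. 231. 252.
 252. 252. 251.]
seam lateral offset mm [-1.4  0.3  0.8  0.5  0.4  0.6  0.4  0.3  0.4  0.5]
-0.025 edges along -49.99999999999997 62.00000000000013 grad 62.00000000000013 [110. 110. 110. 110. 111. 111. 111. 110. 109. 108. 117. 135. 166. 211.
 244. 249. 253. 253. 253. 252.] [234. 240. 249. 251. 253. 254. 248. 239. 185. 140. 131. 128. 131. 132.
 133.]
-0.035 edges along -49.99999999999997 62.00000000000013 grad 61.00000000000012 [ 96.  94.  90.  88.  90.  93.  91.  88.  89.  93.  99. 111. 167. 226.
 240. 254. 252. 250. 231. 216.] [224. 248. 252. 252. 252. 251. 244. 223. 177. 145. 131. 131. 134. 134.
 134.]
0.025 edges along -50.99999999999998 63.00000000000013 grad 63.00000000000013 [109. 107. 103. 100.  92.  85.  90.  93. 101. 108. 117. 129. 178. 226.
 244. 253. 252. 250. 234. 220.] [226. 248. 252. 252. 252. 253. 250. 239. 197. 140. 134. 129. 130. 131.
 133.]
0.035 edges along -49.99999999999997 63.00000000000013 grad 62.00000000000013 [107. 108. 103.  94.  83.  70.  62.  62.  66.  83. 102. 134. 170. 210.
 246. 251. 254. 254. 254. 249.] [246. 252. 252. 252. 253. 254. 252. 233. 200. 152. 133. 129. 130. 131.
 131.]
tip [-3.52860112e-03  1.26215728e-03 -4.16333634e-17]
eye line [109. 109. 109. 109. 109. 109. 108. 113. 121. 144. 178. 200. 207. 205.
 174. 148. 131. 116. 115. 116. 133. 158. 181. 204. 220. 221. 223. 232.
 241. 246.]
```

```bash
cat > m2.py <<'E'
import m; from m import *
p=optics.camera_params("top");m.K=np.array(p["mtx"]);m.E=np.linalg.inv(np.array(p["extrinsics"]))
T=np.load("top0.npz")["im"].astype(float).mean(-1)
a=np.arange(-.075,.0751,.001)
for y in(-.025,-.035,.025,.035):
    s=samp(T,np.c_[c0+a[:,None]*e+y*n,np.full(len(a),.06)]);k=np.nonzero(s>185)[0]
    print(y,"edges",a[k[0]]*1000,a[k[-1]]*1000,s[:44:2].round(),s[-30::2].round())
r=[]
for aa in np.arange(-.045,.046,.01):
    s=samp(T,np.c_[c0+aa*e+b[:,None]*n,np.full(len(b),.06)])
    w=np.clip((s[:6].mean()+s[-6:].mean())/2-s,0,None);r.append((b*w).sum()/w.sum()*1000)
print("lat top",np.round(r,1))
# ring hole in top and scene: bright ring mask centroid at z .044
for nm,g,(r0,r1,cc0,cc1) in(("top",T,(184,200,253,270)),("scene",S["im"].astype(float).mean(-1),(195,208,250,266))):
    print(nm);print(g[r0:r1,cc0:cc1].astype(int))
# tip: scene3 patch
g3=np.load("scene3.npz")["im"].astype(int).mean(-1).astype(int)
print("tip patch rows 214.. cols 236..");print(g3[208:232,236:256])
E
python3 m2.py
```

```text
-0.025 edges -53.99999999999998 63.00000000000013 [138. 136. 134. 126. 117. 112. 112. 123. 136. 157. 181. 218. 246. 252.
 255. 255. 255. 255. 255. 255. 255. 254.] [254. 255. 255. 255. 255. 255. 255. 238. 214. 170. 125. 110.  99.  99.
  99.]
-0.035 edges -54.99999999999998 62.00000000000013 [147. 142. 129. 116. 109. 103. 105. 114. 135. 163. 203. 231. 249. 255.
 255. 255. 255. 255. 255. 254. 253. 248.] [249. 255. 255. 255. 255. 255. 253. 242. 200. 159. 126. 106.  99.  98.
 103.]
0.025 edges -54.99999999999998 62.00000000000013 [154. 153. 146. 139. 130. 120. 119. 119. 134. 155. 191. 223. 244. 255.
 255. 255. 255. 255. 255. 254. 253. 249.] [251. 254. 255. 255. 255. 255. 253. 245. 205. 164. 129. 104.  98.  96.
  96.]
0.035 edges -55.99999999999998 63.00000000000013 [152. 153. 153. 151. 150. 148. 147. 149. 153. 173. 198. 226. 251. 253.
 255. 255. 255. 255. 255. 255. 253. 252.] [254. 255. 255. 255. 255. 255. 255. 238. 213. 167. 121. 108.  98.  98.
  98.]
lat top [-0.6 -0.4 -0.5 -0.6 -0.4 -0.4 -0.7 -0.5 -0.1 -0.8]
top
[[255 255 255 255 251 236 224 227 233 209 172 154 144 139 131 120 109]
 [2
[... 3313 characters left out ...]
 253 253
  253 253]
 [254 253 253 253 254 254 244 167 225 181 117 115 196 255 254 253 253 253
  253 253]
 [255 254 253 253 253 254 254 220 209 151 109 145 251 255 254 253 253 253
  253 253]
 [255 254 254 253 253 254 254 246 182 115 110 179 255 254 254 253 253 253
  253 253]
 [247 255 254 254 253 254 255 242 157 104 122 231 255 254 253 253 253 254
  254 254]
 [204 240 245 254 254 254 255 221 121 103 152 254 255 254 253 253 254 254
  249 238]
 [238 194 203 245 254 254 254 195 109 114 218 255 254 253 253 254 254 239
  179 132]
 [254 244 242 247 254 254 226 149 107 151 255 255 254 253 253 254 254 179
  113 104]
 [254 254 254 254 255 254 187 115 121 212 255 254 254 253 253 254 254 219
  115  97]]
```

```bash
python3 - <<'E'
from m import *
tp=np.array([.6420,.0363])
for uv in((243.2,225),(243.0,224.5),(243.6,225.3)):
    for z in(.079,.081,.083):
        q=ray("scene",*uv,z)[:2]; print(uv,z,"tip-TCP along,lat",((q-tp)@np.c_[e,n]*1000).round(1),"tip rel c0",((q-c0)@np.c_[e,n]*1000).round(1))
print("TCP rel c0",((tp-c0)@np.c_[e,n]*1000).round(1))
# shaft upper part check: where collar centre/shaft pixel at row ~ 212 projects if on TCP axis
print(proj([[*tp,.081],[*tp,.11],[*tp,.141]]))
E
```

```text
(243.2, 225) 0.079 tip-TCP along,lat [-3.8 -0.7] tip rel c0 [47.5  0. ]
(243.2, 225) 0.081 tip-TCP along,lat [-2. -0.] tip rel c0 [49.4  0.7]
(243.2, 225) 0.083 tip-TCP along,lat [-0.1  0.6] tip rel c0 [51.3  1.4]
(243.0, 224.5) 0.079 tip-TCP along,lat [-5.4 -1.7] tip rel c0 [46. -1.]
(243.0, 224.5) 0.081 tip-TCP along,lat [-3.5 -1.1] tip rel c0 [47.9 -0.3]
(243.0, 224.5) 0.083 tip-TCP along,lat [-1.6 -0.4] tip rel c0 [49.8  0.4]
(243.6, 225.3) 0.079 tip-TCP along,lat [-3.1  0.5] tip rel c0 [48.3  1.3]
(243.6, 225.3) 0.081 tip-TCP along,lat [-1.2  1.2] tip rel c0 [50.1  2. ]
(243.6, 225.3) 0.083 tip-TCP along,lat [0.6 1.9] tip rel c0 [52.   2.7]
TCP rel c0 [51.4  0.8]
[[242.97578 225.552  ]
 [242.465   217.03247]
 [241.89561 207.5355 ]]
```

```bash
python3 -m handwheel '[{"tx":-0.2,"ty":2.5,"tz":0,"roll":0},{"tx":-0.2,"ty":2.5,"tz":0,"roll":0},{"tx":0,"ty":0,"tz":5,"roll":0},{"tx":0,"ty":0,"tz":5,"roll":0},{"tx":0,"ty":0,"tz":4,"roll":0},{"tx":0,"ty":0,"tz":3,"roll":0},{"tx":0,"ty":0,"tz":2,"roll":0},{"tx":0,"ty":0,"tz":2,"roll":0},{"tx":0,"ty":0,"tz":2,"roll":0},{"tx":0,"ty":0,"tz":2,"roll":0},{"tx":0,"ty":0,"tz":1,"roll":0},{"tx":0,"ty":0,"tz":0,"roll":0}]'
python3 - <<'E'
from m import *
to(.6438,.0360,.1313,14.6)
tp=ctrl.get_obs()["tool_pos"][:2];print("TCP rel c0",((tp-c0)@np.c_[e,n]*1000).round(1))
im,d,P=cloud("scene")
cv2.imwrite("pics/s4.png",cv2.resize(im[190:250,215:295,::-1],(800,600),interpolation=cv2.INTER_CUBIC))
E
```

```text
t: 8.97
tool_pos: [0.6472, 0.0371, 0.132]
tool_rot: [-1.921, -2.486, 0.0]
contact_force: [0.1, 0.4, -0.7]
opening: 0.014
grip_force: 78.1
t8.97 pos [647.2  37.1 132. ] tool y yaw 14.61 tilt -1.0000 shift [-0.2 -3.6  0.7] grip 78.1 open 14.0 F [ 0.1  0.4 -0.7] q [-0.06  0.18  1.64 -0.    1.32 -0.31]
roll needed (world-ccw deg) -0.01 rad tool 0.0
TCP rel c0 [56.6  0.3]
```

View pics/s4.png

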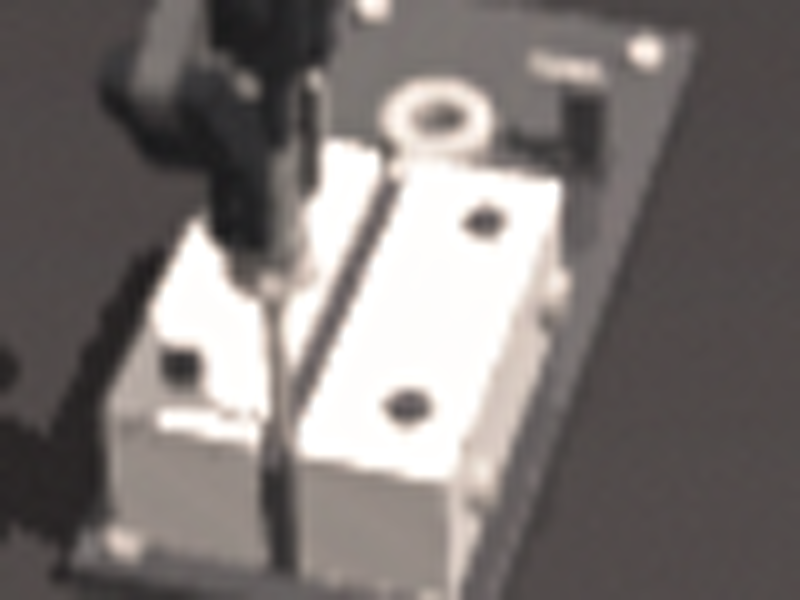

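The shaft goes down into the groove at its far end, around (283,450), with no contact force. Next comes the sweep at about 20 mm/s.

```bash
python3 -m handwheel '[{"tx":0,"ty":0,"tz":0.5,"roll":0},{"tx":0,"ty":0,"tz":0.5,"roll":0},{"tx":0,"ty":0,"tz":0,"roll":0},{"tx":0,"ty":-1,"tz":0,"roll":0},{"tx":0,"ty":-1.7,"tz":0,"roll":0},{"tx":0,"ty":-1.7,"tz":0,"roll":0},{"tx":0,"ty":-1.7,"tz":0,"roll":0},{"tx":0,"ty":-1.7,"tz":0,"roll":0},{"tx":0,"ty":-1.7,"tz":0,"roll":0},{"tx":0,"ty":-1.7,"tz":0,"roll":0},{"tx":0,"ty":-1.7,"tz":0,"roll":0},{"tx":0,"ty":-1.7,"tz":0,"roll":0}]'
python3 -m handwheel '[{"tx":0,"ty":-1.7,"tz":0,"roll":0},{"tx":0,"ty":-1.7,"tz":0,"roll":0},{"tx":0,"ty":-1.7,"tz":0,"roll":0},{"tx":0,"ty":-1.7,"tz":0,"roll":0},{"tx":0,"ty":-1.7,"tz":0,"roll":0},{"tx":0,"ty":-1.7,"tz":0,"roll":0},{"tx":0,"ty":-1.7,"tz":0,"roll":0},{"tx":0,"ty":-1.7,"tz":0,"roll":0},{"tx":0,"ty":-1.7,"tz":0,"roll":0},{"tx":0,"ty":-1.7,"tz":0,"roll":0},{"tx":0,"ty":-1.7,"tz":0,"roll":0},{"tx":0,"ty":-1.7,"tz":0,"roll":0}]'
python3 - <<'E'
from m import *
to(.6438,.0360,.1310,14.6)
tp=ctrl.get_obs()["tool_pos"][:2];print("TCP rel c0",((tp-c0)@np.c_[e,n]*1000).round(1))
E
```

```text
t: 10.02
tool_pos: [0.6331, 0.0334, 0.1314]
tool_rot: [1.921, 2.486, 0.0]
contact_force: [0.2, -0.0, -1.6]
opening: 0.0141
grip_force: 78.1
t: 11.02
tool_pos: [0.6133, 0.0283, 0.1313]
tool_rot: [1.921, 2.486, 0.0]
contact_force: [0.1, 0.1, -0.5]
opening: 0.0139
grip_force: 78.1
t11.02 pos [613.3  28.3 131.3] tool y yaw 14.61 tilt -1.0000 shift [-0.2 31.4  0.3] grip 78.1 open 13.9 F [ 0.1  0.1 -0.5] q [-0.08  0.11  1.73 -0.    1.31 -0.33]
roll needed (world-ccw deg) -0.01 rad tool 0.0
TCP rel c0 [21.6  0.2]
```

```bash
python3 -m handwheel '[{"tx":0,"ty":-1.7,"tz":0,"roll":0},{"tx":0,"ty":-1.7,"tz":0,"roll":0},{"tx":0,"ty":-1.7,"tz":0,"roll":0},{"tx":0,"ty":-1.7,"tz":0,"roll":0},{"tx":0,"ty":-1.7,"tz":0,"roll":0},{"tx":0,"ty":-1.7,"tz":0,"roll":0},{"tx":0,"ty":-1.7,"tz":0,"roll":0},{"tx":0,"ty":-1.7,"tz":0,"roll":0},{"tx":0,"ty":-1.7,"tz":0,"roll":0},{"tx":0,"ty":-1.7,"tz":0,"roll":0},{"tx":0,"ty":-1.7,"tz":0,"roll":0},{"tx":0,"ty":-1.7,"tz":0,"roll":0}]'
python3 -m handwheel '[{"tx":0,"ty":-1.7,"tz":0,"roll":0},{"tx":0,"ty":-1.7,"tz":0,"roll":0},{"tx":0,"ty":-1.7,"tz":0,"roll":0},{"tx":0,"ty":-1.7,"tz":0,"roll":0},{"tx":0,"ty":-1.7,"tz":0,"roll":0},{"tx":0,"ty":-1.7,"tz":0,"roll":0},{"tx":0,"ty":-1.7,"tz":0,"roll":0},{"tx":0,"ty":-1.7,"tz":0,"roll":0},{"tx":0,"ty":-1.7,"tz":0,"roll":0},{"tx":0,"ty":-1.7,"tz":0,"roll":0},{"tx":0,"ty":-1.7,"tz":0,"roll":0},{"tx":0,"ty":-1.7,"tz":0,"roll":0}]'
python3 - <<'E'
from m import *
to(.6438,.0360,.1310,14.6)
tp=ctrl.get_obs()["tool_pos"][:2];print("TCP rel c0",((tp-c0)@np.c_[e,n]*1000).round(1))
E
```

```text
t: 12.02
tool_pos: [0.5936, 0.0231, 0.1313]
tool_rot: [1.921, 2.486, -0.0]
contact_force: [0.1, 0.1, -0.4]
opening: 0.0137
grip_force: 78.1
t: 13.02
tool_pos: [0.5739, 0.018, 0.1313]
tool_rot: [1.921, 2.486, 0.0]
contact_force: [-0.2, 0.5, -0.7]
opening: 0.0141
grip_force: 78.1
t13.02 pos [573.9  18.  131.3] tool y yaw 14.61 tilt -1.0000 shift [-0.2 72.2  0.3] grip 78.1 open 14.1 F [-0.2  0.5 -0.7] q [-0.1   0.02  1.82  0.    1.3  -0.35]
roll needed (world-ccw deg) -0.01 rad tool 0.0
TCP rel c0 [-19.2   0.2]
```

```bash
python3 -m handwheel '[{"tx":0,"ty":-1.7,"tz":0,"roll":0},{"tx":0,"ty":-1.7,"tz":0,"roll":0},{"tx":0,"ty":-1.7,"tz":0,"roll":0},{"tx":0,"ty":-1.7,"tz":0,"roll":0},{"tx":0,"ty":-1.7,"tz":0,"roll":0},{"tx":0,"ty":-1.7,"tz":0,"roll":0},{"tx":0,"ty":-1.7,"tz":0,"roll":0},{"tx":0,"ty":-1.7,"tz":0,"roll":0},{"tx":0,"ty":-1.7,"tz":0,"roll":0},{"tx":0,"ty":-1.7,"tz":0,"roll":0},{"tx":0,"ty":-1.7,"tz":0,"roll":0},{"tx":0,"ty":-1.7,"tz":0,"roll":0}]'
python3 -m handwheel '[{"tx":0,"ty":-1.7,"tz":0,"roll":0},{"tx":0,"ty":-1.7,"tz":0,"roll":0},{"tx":0,"ty":-1.7,"tz":0,"roll":0},{"tx":0,"ty":-1.7,"tz":0,"roll":0},{"tx":0,"ty":-1.7,"tz":0,"roll":0},{"tx":0,"ty":-1.7,"tz":0,"roll":0},{"tx":0,"ty":-1.7,"tz":0,"roll":0},{"tx":0,"ty":-1.5,"tz":0,"roll":0},{"tx":0,"ty":0,"tz":0,"roll":0},{"tx":0,"ty":0,"tz":0,"roll":0}]'
python3 - <<'E'
from m import *
to(.6438,.0360,.1310,14.6)
tp=ctrl.get_obs()["tool_pos"][:2];print("TCP rel c0",((tp-c0)@np.c_[e,n]*1000).round(1))
im,d,P=cloud("scene")
cv2.imwrite("pics/s5.png",cv2.resize(im[175:235,230:310,::-1],(800,600),interpolation=cv2.INTER_CUBIC))
# ring centre estimates rel c0
im0=S["im"].astype(float).mean(-1)
for nm in("top","scene"):
    pp=optics.camera_params(nm)
    # hole pixel centroid (dark inside ring)
    I=(np.load("top0.npz")["im"].astype(float).mean(-1) if nm=="top" else im0)
    r0,r1,q0,q1=(191,197,259,265) if nm=="top" else (199,204,255,263)
    w=np.clip((240 if nm=="top" else 205)-I[r0:r1,q0:q1],0,None);v,u=np.mgrid[r0:r1,q0:q1]
    uu,vv=(u*w).sum()/w.sum(),(v*w).sum()/w.sum()
    for z in (.044,.039):
        print(nm,round(uu,2),round(vv,2),z,((ray(nm,uu,vv,z)[:2]-c0)@np.c_[e,n]*1000).round(1))
print("outer ring: top cols 257-266 rows 190.5-198 ->",((ray("top",261.6,193.6,.044)[:2]-c0)@np.c_[e,n]*1000).round(1))
E
```

```text
t: 14.02
tool_pos: [0.5541, 0.0128, 0.1313]
tool_rot: [1.921, 2.486, -0.0]
contact_force: [-0.0, 0.4, -0.5]
opening: 0.0139
grip_force: 78.1
t: 14.85
tool_pos: [0.5413, 0.0095, 0.1313]
tool_rot: [1.921, 2.486, 0.0]
contact_force: [-0.8, 0.2, -0.6]
opening: 0.014
grip_force: 78.1
t14.85 pos [541.3   9.5 131.3] tool y yaw 14.61 tilt -1.0000 shift [ -0.2 105.9   0.3] grip 78.1 open 14.0 F [-0.8  0.2 -0.6] q [-0.12 -0.06  1.9  -0.    1.3  -0.37]
roll needed (world-ccw deg) -0.01 rad tool 0.0
TCP rel c0 [-52.9   0.2]
top 261.77 193.44 0.044 [-85.6  -0.5]
top 261.77 193.44 0.039 [-84.9  -0.8]
scene 258.66 201.4 0.044 [-84.2   1.3]
scene 258.66 201.4 0.039 [-89.6  -0.3]
outer ring: top cols 257-266 rows 190.5-198 -> [-86.    0.2]
```

View pics/s5.png

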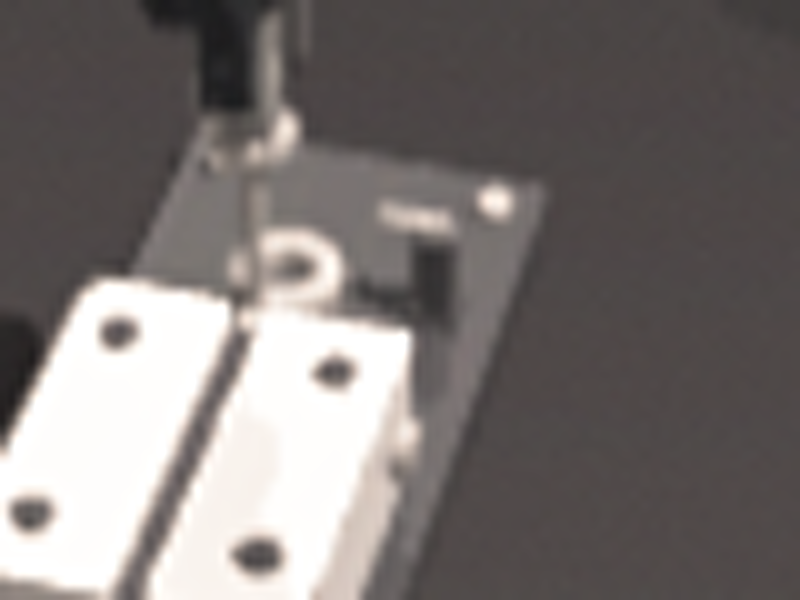

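The sweep went through both ends of the seam: the shaft now leaves the groove at (245,300). The two views put the eye at about −85.5 mm along the seam with no lateral offset, so I'll move 32.5 mm further out and lower the probe into it.

```bash
python3 -m handwheel '[{"tx":0,"ty":-4,"tz":0,"roll":0},{"tx":0,"ty":-4,"tz":0,"roll":0},{"tx":0,"ty":-4,"tz":0,"roll":0},{"tx":0,"ty":-4,"tz":0,"roll":0},{"tx":0,"ty":-4,"tz":0,"roll":0},{"tx":0,"ty":-4,"tz":0,"roll":0},{"tx":0,"ty":-4,"tz":0,"roll":0},{"tx":0,"ty":-3,"tz":0,"roll":0},{"tx":0,"ty":-1.7,"tz":0,"roll":0},{"tx":0,"ty":0,"tz":0,"roll":0}]'
python3 -m handwheel '[{"tx":0,"ty":0,"tz":3,"roll":0},{"tx":0,"ty":0,"tz":3,"roll":0},{"tx":0,"ty":0,"tz":3,"roll":0},{"tx":0,"ty":0,"tz":2,"roll":0},{"tx":0,"ty":0,"tz":2,"roll":0},{"tx":0,"ty":0,"tz":2,"roll":0},{"tx":0,"ty":0,"tz":2,"roll":0},{"tx":0,"ty":0,"tz":0,"roll":0}]'
python3 - <<'E'
from m import *
to(.6438,.0360,.0985,14.6)
tp=ctrl.get_obs()["tool_pos"][:2];print("TCP rel c0",((tp-c0)@np.c_[e,n]*1000).round(1))
im,d,P=cloud("scene")
cv2.imwrite("pics/s6.png",cv2.resize(im[175:235,230:310,::-1],(800,600),interpolation=cv2.INTER_CUBIC))
E
```

```text
t: 15.73
tool_pos: [0.5094, 0.0012, 0.1313]
tool_rot: [1.921, 2.486, 0.0]
contact_force: [-0.5, -0.4, -1.2]
opening: 0.0137
grip_force: 78.1
t: 16.4
tool_pos: [0.5094, 0.0013, 0.1137]
tool_rot: [-1.92, -2.485, 0.001]
contact_force: [0.4, 1.0, -1.0]
opening: 0.0141
grip_force: 78.1
t16.40 pos [509.4   1.3 113.7] tool y yaw 14.61 tilt -1.0000 shift [ -0.3 138.8  15.1] grip 78.1 open 14.1 F [ 0.4  1.  -1. ] q [-0.14 -0.12  1.99 -0.    1.28 -0.4 ]
roll needed (world-ccw deg) -0.01 rad tool 0.0
TCP rel c0 [-85.8   0.3]
```

View pics/s6.png

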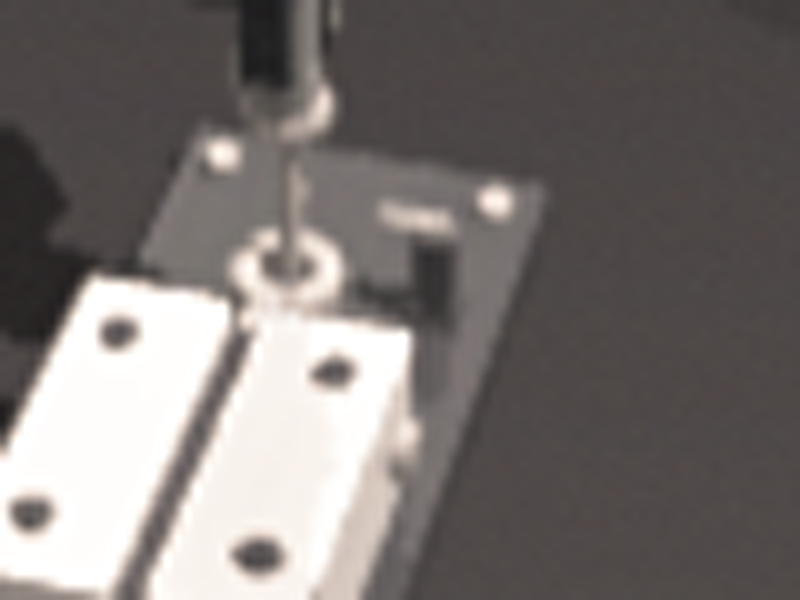

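The tip is inside the ring hole, around (288,262), with no contact force. I'll lower it the rest of the way and measure the pointer.

```bash
python3 -m handwheel '[{"tx":0,"ty":0,"tz":3,"roll":0},{"tx":0,"ty":0,"tz":3,"roll":0},{"tx":0,"ty":0,"tz":3,"roll":0},{"tx":0,"ty":0,"tz":2,"roll":0},{"tx":0,"ty":0,"tz":2,"roll":0},{"tx":0,"ty":0,"tz":1,"roll":0},{"tx":0,"ty":0,"tz":0,"roll":0}]'
python3 - <<'E'
import m;from m import *
T=np.load("top0.npz")["im"].astype(float).mean(-1)
a=np.arange(-.145,-.09,.001)
for nm,g in(("scene",S["im"].astype(float).mean(-1)),("top",T)):
    p=optics.camera_params(nm);m.K=np.array(p["mtx"]);m.E=np.linalg.inv(np.array(p["extrinsics"]))
    for y in(.0235,.026,.029,.032):
        s=samp(g,np.c_[c0+a[:,None]*e+y*n,np.full(len(a),.046)]);w=np.clip(s-np.median(s)-15,0,None)
        i=np.argmax(s);sl=slice(max(i-6,0),i+7)
        print(nm,y,"peak",round(a[i]*1000,1),"centroid",((a*w)[sl].sum()/w[sl].sum()*1000).round(1),s[sl].round())
print(S["im"].astype(int).mean(-1).astype(int)[190:206,262:282]);print(T[196:212,248:264].astype(int))
E
```

```text
t: 17.03
tool_pos: [0.5095, 0.0013, 0.0999]
tool_rot: [-1.921, -2.485, 0.0]
contact_force: [-0.1, 0.9, -1.2]
opening: 0.0139
grip_force: 78.1
scene 0.0235 peak -112.0 centroid -111.7 [125. 133. 141. 150. 157. 164. 169. 168. 161. 154. 147. 139. 131.]
scene 0.026 peak -112.0 centroid -111.1 [123. 129. 137. 147. 158. 169. 177. 173. 168. 163. 157. 147. 137.]
scene 0.029 peak -113.0 centroid -111.5 [117. 122. 130. 143. 155. 167. 178. 177. 174. 171. 168. 160. 145.]
scene 0.032 peak -113.0 centroid -111.9 [113. 117. 132. 150. 166. 182. 187. 185. 183. 181. 174. 157. 139.]
top 0.0235 peak -111.0 centroid -110.6 [150. 163. 178. 188. 200. 209. 210. 206. 202. 196. 187. 177. 168.]
top 0.026 peak -111.0 centroid -111.0 [153. 170. 186. 195. 202. 208. 212. 205. 198. 192. 183. 175. 167.]
top 0.029 peak -111.0 centroid -111.3 [157. 174. 191. 205. 208. 209. 211. 208. 199. 189. 180. 171. 164.]
top 0.032 peak -113.0 centroid -111.7 [140. 153. 169. 182. 196. 209. 217. 216. 214. 211. 203. 191. 180.]
[[103  97  94  93  94  85  81  73  68  68  69  68  68  67  67  66  66  66
   67  67]
 [109 108 108 109 110 1
[... 1625 characters left out ...]
 198 194 170 157 152 150 145]
 [122 140 146 142 156 186 206 210 211 214 198 164 141 137 138 135]
 [116 134 147 148 169 212 230 217 201 181 155 129 116 122 130 135]
 [114 133 147 145 155 183 191 172 144 123 113 111 123 135 140 140]
 [109 126 141 141 142 135 126 119 115 117 114 133 140 152 150 150]
 [109 121 138 147 141 137 120 123 128 134 141 148 148 150 155 152]
 [109 115 134 150 153 140 141 140 142 149 149 149 151 152 153 151]
 [100 115 135 149 147 148 149 149 147 146 148 153 150 145 153 153]
 [100 111 126 146 153 146 146 149 150 146 145 148 148 150 151 149]
 [102 106 115 140 149 147 148 145 147 144 150 149 148 149 149 148]
 [100  99 111 133 147 150 147 146 147 150 148 148 153 149 149 150]]
```

Both views put the pointer at about −111.3 mm, so the eye has to come out about 26 mm. With 5 mm of play in the hole, the probe has to travel about 30 mm.

```bash
python3 -m handwheel '[{"tx":0,"ty":-2,"tz":0,"roll":0},{"tx":0,"ty":-2,"tz":0,"roll":0},{"tx":0,"ty":-2,"tz":0,"roll":0},{"tx":0,"ty":-2,"tz":0,"roll":0},{"tx":0,"ty":-2,"tz":0,"roll":0},{"tx":0,"ty":-2,"tz":0,"roll":0},{"tx":0,"ty":-2,"tz":0,"roll":0},{"tx":0,"ty":-2,"tz":0,"roll":0},{"tx":0,"ty":-2,"tz":0,"roll":0},{"tx":0,"ty":-2,"tz":0,"roll":0},{"tx":0,"ty":-2,"tz":0,"roll":0},{"tx":0,"ty":-2,"tz":0,"roll":0}]'
python3 -m handwheel '[{"tx":0,"ty":-2,"tz":0,"roll":0},{"tx":0,"ty":-2,"tz":0,"roll":0},{"tx":0,"ty":-1,"tz":0,"roll":0},{"tx":0,"ty":0,"tz":0,"roll":0},{"tx":0,"ty":0,"tz":0,"roll":0},{"tx":0,"ty":0,"tz":0,"roll":0}]'
python3 - <<'E'
import m;from m import *
to(.6438,.0360,.0985,14.6)
tp=ctrl.get_obs()["tool_pos"][:2];print("TCP rel c0",((tp-c0)@np.c_[e,n]*1000).round(1))
im,d,P=cloud("scene");np.savez("scene7.npz",im=im)
g=im.astype(float).mean(-1);g0=S["im"].astype(float).mean(-1)
a=np.arange(-.15,-.06,.001)
print(a[::2]*1000)
for y in(-.012,-.01,.01,.012,.027):
  for G in(g0,g):
    s=samp(G,np.c_[c0+a[:,None]*e+y*n,np.full(len(a),.044 if y<.02 else .046)]);print(y,s[::2].astype(int).tolist())
cv2.imwrite("pics/s7.png",cv2.resize(im[170:230,230:310,::-1],(800,600),interpolation=cv2.INTER_CUBIC))
E
```

```text
t: 18.03
tool_pos: [0.4865, -0.0049, 0.1005]
tool_rot: [1.921, 2.485, 0.001]
contact_force: [3.5, 1.8, -0.3]
opening: 0.0135
grip_force: 78.1
t: 18.53
tool_pos: [0.4818, -0.0061, 0.1005]
tool_rot: [1.921, 2.486, 0.0]
contact_force: [3.4, 1.0, 0.8]
opening: 0.0137
grip_force: 78.2
t18.53 pos [481.8  -6.1 100.5] tool y yaw 14.61 tilt -1.0000 shift [-1.000e-01  1.674e+02  2.000e+00] grip 78.2 open 13.7 F [3.4 1.  0.8] q [-0.17 -0.18  2.06 -0.    1.26 -0.42]
roll needed (world-ccw deg) -0.01 rad tool 0.0
TCP rel c0 [-1.144e+02  1.000e-01]
[-150. -148. -146. -144. -142. -140. -138. -136. -134. -132. -130. -128.
 -126. -124. -122. -120. -118. -116. -114. -112. -110. -108. -106. -104.
 -102. -100.  -98.  -96.  -94.  -92.  -90.  -88.  -86.  -84.  -82.  -80.
  -78.  -76.  -74.  -72.  -70.  -68.  -66.  -64.  -62.]
-0.012 [66, 66, 66, 67, 68, 74, 84, 93, 100, 108, 109, 109, 108, 108, 108, 109, 110, 110, 110, 110, 109, 109, 108, 108, 113, 117, 140, 158, 177, 194, 206, 215, 224, 226, 223, 212, 200, 173, 142, 119, 107, 134, 187, 230, 244]
-0.012 [102, 91, 81, 78, 77, 80, 88, 98, 105, 112, 115, 116
[... 1220 characters left out ...]
217, 210, 193, 177, 187, 201, 221, 241, 249]
0.012 [71, 70, 70, 71, 74, 81, 88, 98, 107, 112, 113, 114, 116, 120, 139, 167, 190, 211, 225, 236, 233, 232, 232, 227, 227, 214, 200, 182, 161, 145, 134, 124, 115, 105, 99, 96, 104, 107, 110, 113, 138, 169, 199, 226, 238]
0.027 [66, 66, 66, 66, 67, 68, 75, 86, 96, 104, 110, 109, 108, 108, 108, 114, 123, 138, 160, 177, 170, 161, 137, 114, 108, 107, 107, 109, 109, 109, 109, 108, 107, 98, 87, 75, 64, 70, 82, 95, 108, 139, 182, 216, 238]
0.027 [71, 71, 70, 70, 71, 72, 80, 91, 102, 110, 116, 115, 114, 114, 114, 120, 131, 147, 169, 186, 179, 169, 144, 120, 115, 114, 114, 114, 114, 114, 114, 114, 113, 103, 92, 80, 69, 75, 86, 99, 112, 137, 170, 201, 225]
```

View pics/s7.png

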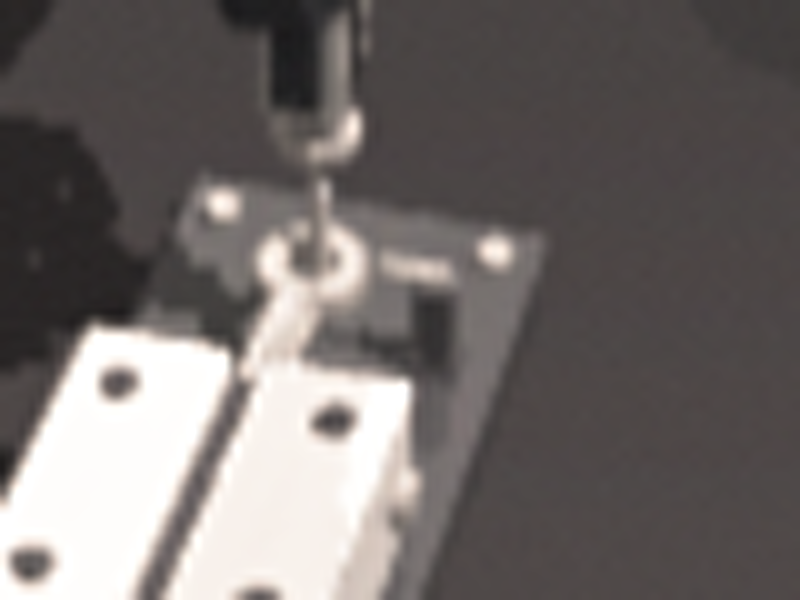

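The probe holds the ring out: ring at (310,265), pointer finger at (415,268), nearly level. To refine this I'll fit ellipses to the ring's outer contour before and after the pull.

```bash
cat > m3.py <<'E'
import m,sys;from m import *
def ring(g,ce,lo=170):
    """outer ring edge: rays outward from approx centre along image dirs, skip bar & shaft directions"""
    pts=[]
    for k in np.radians(np.arange(0,360,6)):
        w=np.array([np.cos(k)*e+np.sin(k)*n])  # ground direction
        if np.degrees(min(k,2*np.pi-k))<60 or abs(np.degrees(k)-180)<20: continue
        r=np.arange(.010,.0225,.00025)
        s=samp(g,np.c_[c0+ce[0]*e+ce[1]*n+r[:,None]*w,np.full(len(r),.044)])
        i=np.argmax(s<lo)
        if i>0: pts.append((c0+ce[0]*e+ce[1]*n+(r[i]-.00025*(lo-s[i])/(s[i-1]-s[i]+1e-6))*w[0]-c0)@np.c_[e,n]*1000)
    q=np.array(pts); A=np.c_[2*q,np.ones(len(q))]
    keep=np.ones(len(q),bool)
    for _ in range(4):
        x=np.linalg.lstsq(A[keep],(q[keep]**2).sum(1),rcond=None)[0]
        R=np.sqrt(x[2]+x[0]**2+x[1]**2);res=np.hypot(*(q-x[:2]).T)-R;keep=abs(res)<1.2
    return x[:2].round(2),R.round(1),keep.sum(),len(q)
g0=S["im"].astype(float).mean(-1)
for lo in(150,170,190):
    print(lo,"rest",ring(g0,(-.0855,.001),lo),"rest2",ring(g0,(-.0835,.001),lo),end=" ")
    if len(sys.argv)>1:
        g=np.load(sys.argv[1])["im"].astype(float).mean(-1);print("now",ring(g,(-.109,.001),lo),ring(g,(-.111,.001),lo))
E
python3 m3.py scene7.npz
python3 - <<'E'
from h import *
im,d,P=cloud("top");np.savez("top7.npz",im=im)
print(im.mean(-1).astype(int)[194:212,248:272]); print(im[200,261],P[200,261])
g=np.load("scene7.npz")["im"].astype(int).mean(-1).astype(int);print(g[188:206,252:280])
E
```

```text
150 rest (array([-84.97,  -0.19]), np.float64(16.2), np.int64(31), 32) rest2 (array([-84.97,  -0.16]), np.float64(16.2), np.int64(30), 32) now (array([-109.22,    0.47]), np.float64(16.8), np.int64(25), 26) (array([-109.2 ,    0.46]), np.float64(16.9), np.int64(28), 28)
170 rest (array([-8.467e+01,  1.000e-02]), np.float64(15.4), np.int64(31), 32) rest2 (array([-8.469e+01,  5.000e-02]), np.float64(15.4), np.int64(30), 32) now (array([-108.85,    0.47]), np.float64(15.9), np.int64(25), 25) (array([-109.18,    0.35]), np.float64(15.9), np.int64(24), 24)
190 rest (array([-84.21,   0.26]), np.float64(14.7), np.int64(32), 32) rest2 (array([-84.12,   0.36]), np.float64(14.7), np.int64(32), 32) now (array([-108.83,    0.35]), np.float64(15.0), np.int64(24), 24) (array([-109.16,    0.23]), np.float64(15.0), np.int64(23), 23)
[[113  96  77  77  83  85  90 100 116 129 127 129 130 132 132 134 131 133
  135 133 134 138 135 136]
 [106  89  75  76  79  81  85  94 104 117 126 128 128 127 129 131 128 133
  130 130 130 132 131 135]
 [104  76  77  75  86  80  82  85  96 109 114 119 123 119 120 126 128
[... 3003 characters left out ...]
 64  65  65  73 132 229 243 228 206 181 152 151 153 141 121 115 114 114
  110  70  52  53  60  86 112 113 115 115]
 [ 64  64  71 109 182 236 237 226 212 187 132 127 130 118 115 116 114 116
  111  68  51  51  56  84 114 115 113 116]
 [ 62  69  96 142 225 234 226 215 217 162 104 110 116 113  99 113 114 116
  110  70  52  52  55  86 114 114 114 115]
 [ 65  66 106 180 234 224 212 211 206 125  94  94  95  93  73  91  94  93
   91  67  51  51  58  86 114 116 116 115]
 [115  66 119 231 224 212 207 205 159 108 107  96  98  92  66  67  64  64
   65  62  52  51  57  88 109 115 116 115]
 [234 103 151 239 207 211 201 203 133 114 112 115 115 110  93  88  65  66
   69  74  58  51  61  89 104 114 116 114]]
```

```bash
python3 - <<'E'
import m;from m import *
import importlib,sys;sys.argv=["x"]
from m3 import ring
p=optics.camera_params("top");m.K=np.array(p["mtx"]);m.E=np.linalg.inv(np.array(p["extrinsics"]))
T=np.load("top0.npz")["im"].astype(float).mean(-1)
for lo in(180,195,210,220):print("top ring rest",lo,ring(T,(-.0855,0),lo))
T7=np.load("top7.npz")["im"].astype(float).mean(-1)
def col(nm,I,cols,rows,z,frac):
    for u in cols:
        s=I[rows[0]:rows[1],u];b=np.linspace(s[0],s[-1],len(s));w=np.clip(s-b,0,None);w=np.where(w>frac*w.max(),w,0)
        v=(np.arange(*rows)*w).sum()/w.sum();print(nm,u,round(v,2),((ray(nm,u,v,z)[:2]-c0)@np.c_[e,n]*1000).round(1))
col("top",T,range(253,258),(199,207),.046,.3)
col("top",T7,range(253,256),(199,207),.046,.3)
g0=S["im"].astype(float).mean(-1)
col("scene",g0,range(268,275),(193,200),.046,.3)
E
```

```text
150 rest (array([-84.97,  -0.19]), np.float64(16.2), np.int64(31), 32) rest2 (array([-84.97,  -0.16]), np.float64(16.2), np.int64(30), 32) 170 rest (array([-8.467e+01,  1.000e-02]), np.float64(15.4), np.int64(31), 32) rest2 (array([-8.469e+01,  5.000e-02]), np.float64(15.4), np.int64(30), 32) 190 rest (array([-84.21,   0.26]), np.float64(14.7), np.int64(32), 32) rest2 (array([-84.12,   0.36]), np.float64(14.7), np.int64(32), 32) top ring rest 180 (array([-86.  ,   0.63]), np.float64(18.5), np.int64(32), 32)
top ring rest 195 (array([-85.94,   0.39]), np.float64(17.5), np.int64(32), 32)
top ring rest 210 (array([-85.88,   0.18]), np.float64(16.5), np.int64(32), 32)
top ring rest 220 (array([-8.584e+01,  7.000e-02]), np.float64(15.8), np.int64(32), 32)
top 253 202.98 [-111.5   38.8]
top 254 202.96 [-112.4   35.3]
top 255 202.58 [-111.9   31.4]
top 256 202.13 [-111.3   27.6]
top 257 201.93 [-111.5   23.9]
top 253 202.63 [-110.3   38.4]
top 254 202.64 [-111.2   35. ]
top 255 202.57 [-111.9   31.4]
scene 268 195.85 [-111.4   20.9]
scene 269 196.02 [-111.4   23.8]
scene 270 196.23 [-111.3   26.7]
scene 271 196.26 [-111.9   29.5]
scene 272 196.73 [-110.7   32.7]
scene 273 196.82 [-111.    35.5]
scene 274 196.86 [-111.6   38.3]
```

Both views agree that about 2.5 mm more is needed.

```bash
python3 -m handwheel '[{"tx":0,"ty":-1,"tz":0,"roll":0},{"tx":0,"ty":-1,"tz":0,"roll":0},{"tx":0,"ty":-0.5,"tz":0,"roll":0},{"tx":0,"ty":0,"tz":0,"roll":0},{"tx":0,"ty":0,"tz":0,"roll":0},{"tx":0,"ty":0,"tz":0,"roll":0}]'
python3 - <<'E'
from m import *
im,d,P=cloud("scene");np.savez("scene8.npz",im=im)
to(.6438,.0360,.0985,14.6)
tp=ctrl.get_obs()["tool_pos"][:2];print("TCP rel c0",((tp-c0)@np.c_[e,n]*1000).round(1))
E
python3 m3.py scene8.npz
```

```text
t: 19.13
tool_pos: [0.4792, -0.0067, 0.1003]
tool_rot: [1.921, 2.486, -0.0]
contact_force: [3.8, 0.0, 1.2]
opening: 0.0141
grip_force: 78.3
t19.18 pos [479.2  -6.8 100.4] tool y yaw 14.61 tilt -1.0000 shift [-1.0e-01  1.7e+02  1.9e+00] grip 78.3 open 14.0 F [3.1 1.1 0.8] q [-0.17 -0.18  2.07 -0.    1.26 -0.42]
roll needed (world-ccw deg) -0.01 rad tool 0.0
TCP rel c0 [-1.17e+02  1.00e-01]
150 rest (array([-84.97,  -0.19]), np.float64(16.2), np.int64(31), 32) rest2 (array([-84.97,  -0.16]), np.float64(16.2), np.int64(30), 32) now (array([-112.1 ,    0.48]), np.float64(16.8), np.int64(23), 26) (array([-112.2 ,    0.44]), np.float64(16.8), np.int64(24), 26)
170 rest (array([-8.467e+01,  1.000e-02]), np.float64(15.4), np.int64(31), 32) rest2 (array([-8.469e+01,  5.000e-02]), np.float64(15.4), np.int64(30), 32) now (array([-111.62,    0.69]), np.float64(16.1), np.int64(24), 26) (array([-111.63,    0.65]), np.float64(16.1), np.int64(24), 25)
190 rest (array([-84.21,   0.26]), np.float64(14.7), np.int64(32), 32) rest2 (array([-84.12,   0.36]), np.float64(14.7), np.int64(32), 32) now (array([-110.9 ,    0.88]), np.float64(15.2), np.int64(23), 23) (array([-111.34,    0.75]), np.float64(15.3), np.int64(24), 24)
```

The eye is at −111.6 mm and the pointer at −111.4 to −112 mm, so they are level. Handing in.

```bash
python3 -c "
from station import ctrl
print(ctrl.finish_job())"
```

```text
the job is handed in; nothing more can be done
None
```

I handed the job in at about 19 s: the probe swept the whole seam from the far end, then drew the slide out until the eye was level with the pointer to within about 1 mm by camera, and it is still gripped there; however, the yellow look-alike beside the stand toppled around the time I took the probe, apparently without contact, and I left it lying.

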